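Load a model log wagon from the treadle-worked log deck and park it

ROBOT

A 6-joint arm with a two-finger parallel gripper is mounted at the origin on a cart in front of the work surface, level with it; the furniture and walls round the work are solid. World frame = base frame: x ahead of the robot, y to its left, z up, the work surface at z = 0. Lengths are in mm, angles in rad, forces in N, time in s.
With the tool pointing down it reaches from about 300 to 775 mm from the base axis. Payload 14.6 kg.
Tool frame: the origin (TCP) lies at the centre of the arm's flange, where the gripper is bolted on; the fingertips stand 173 mm ahead of it and the grasp point (between the pads) lies 155 mm ahead of it; z points along the fingers, y is the line along which they close (so a half turn about z gives the same grasp; the last joint's range is limited). The gripper opens to 85 mm and grips with 20 to 120 N. Pads are 22 mm wide; open, the fingers measure 114 mm over their backs; the gripper's body (76 mm by 85 mm) begins 54 mm behind the grasp point. The pads swing forward as they close: fully open they stand 13 mm farther back than shut.
Start: joints at [1.08, 0.3, 1.521, -0, 1.321, -0.067], TCP at [226.172, 501.335, 404.681] pointing down, gripper open.
Joint ranges: [-3.03, 3.03], [-0.79, 2.21], [0.23, 2.52], [-1.04, 4.18], [0, 3.07], [-2.55, 2.55]. Speed limits (rad/s): [2.22, 2.22, 2.57, 3.14, 3.14, 3.14].

INTERFACE

Orientations are given as a unit quaternion [w, x, y, z].
In Python, from rig import bot, eyes gives the robot as it stands. Calls block until the motion is done:
- bot.move_to(position, orientation): joint-space move of the TCP to a pose.
- bot.servo_line(position, attitude=None, speed=150, until_force=None): straight line of the TCP; attitude=None keeps the orientation; speed is the mean speed in mm/s. With until_force (N) it stops when the force on the tool has changed by that much, and returns True; else False.
- bot.move_joints(angles): joint-space move.
- bot.move_gripper(opening, grip_force=None): finger opening in mm; grip_force is the grip in N (None keeps the last); returns when the fingers have stopped.
- bot.dwell(seconds).
- bot.ik(position, orientation): joint angles nearest the present ones, or None.
- eyes.read_camera(name): name is "side" or "top"; returns a dict with "image" (420x560x3 uint8, blue, green, red), "depth" (420x560 float32, mm along the optical axis (not along the pixel's ray), 0 where there is no reading), "fovy" (degrees; the focal length in pixels is half the picture's height over the tangent of half this angle, whatever the lens; pixels are square), "cx", "cy" (the principal point, pixels), "eye" and "attitude" of the camera in the world. Camera axes: x right, y down, z forward; pixel columns grow to the right and rows downward; lengths in mm; the calibration is good to about 2 mm. A picture is of the moment at which its call begins.
A pose or a line that the arm cannot do raises bot.MotionError and nothing moves.
- bot.finish_job(): hands the job in; it is judged then, once.
Trained networks look in the newest picture that a camera, given by its name, has taken for a name from the list of things; names that differ only in an ending like _2 or _b are one class to them, and where a whole thing is asked for, a point or a joint stands for the part that bears it (a point fixed in the world has none). Each returns a list of dicts, best first, with "p" (0 to 1); they miss things now and then, are a little off and sometimes report something else, mostly with a low value. They report only what shows in the picture. A call takes as long as a camera call.
- eyes.look_for(camera, target): "pixel" ([row, column] in pixels, amid what is visible of it).
- eyes.trace(camera, target): "pixels" (420x560 bool, what is visible of it) and "pixel" ([row, column] in pixels, amid what is visible of it).
Readings, each from a call of its own:
- bot.read_clock(): time.
- bot.read_joint_positions(): joint angles.
- bot.read_qvel(): joint speeds.
- bot.read_effort(): joint torques, N m.
- bot.read_ee_pos(): TCP position.
- bot.read_tool_rot(): TCP orientation.
- bot.read_ft_force(): force on the tool from outside, world axes, zero at the start.
- bot.read_moment(): the same for the moment, N m.
- bot.read_grip_width(): finger opening in mm.
- bot.read_grip_force(): force on a finger pad.
Only numpy, scipy, OpenCV 4.12 (cv2) and the standard library are available. Lean on these libraries where they do the work, as an engineer would, in place of code of your own. Each camera call takes 0.05 s, during which the arm holds its last target. There are 200 camera calls.

TASK

Run a load of logs on the model log loader. Set the empty log wagon on the loader's short track with all its wheels on the rails, centred in front of the sloping deck, and lay every loose log on the bench across the deck behind the raised apron; then push the treadle right down to its stop with the wagon waiting there, give the logs time to roll over the apron into the wagon, and let the treadle come back up. Finally park the loaded wagon on the rails of the separate siding with every log still aboard, leaving everything else on the bench where it stands.

Things in the scene. Friction and masses are not known exactly. Their poses are not given: they have to be found in the camera images.
- loader: Log loader, fixed: 6 mm plywood base with a short track, a sloping deck on a box behind it, an apron between, a treadle at the -y side. Origin on the table; +x from track to deck, y along the track. Track centre line x = -62 mm, rail tops z = 12.5; base x -95 to 134, |y| < 59, and to y = -140 for x -63 to 87. Three brass bearing plates, 82 mm tall, at x = 0, y = 36, -36, -71.
- deck: Sloping wooden deck of the loader, 0.27 rad down towards the track. Origin: middle of its lower edge, on the surface, 79 mm above the table and 2 mm behind the apron's shaft; x uphill, y as the loader's, z out of the surface. Free surface x 0 to 127 mm between fences 58 mm apart and 15 mm high, back fence alike. Logs laid across it (along y) roll down and queue side by side against the apron.
- apron (a joint): Turn of the aluminium apron, a 42 mm flap on a shaft along y at loader x = 0, z = 77 mm, geared to the treadle by a toothed quadrant: at 0 it stands up across the deck's lower edge and holds the logs; only with the treadle on its stop (about 1.8 rad) does it slope down over the near stakes of a wagon on the track, and the logs roll out in about a second. It rises again with the treadle.
- loading_spot (a point): Point on the loader's track, midway between the rails at rail-top height, centred in front of the deck; x across the rails, y along them, z up, as in the loader. The wagon's origin belongs here.
- treadle (a joint): Angle of the treadle: 0 up (at rest), 0.30 rad fully down on its stop. A steel arm hinged at its deck end (loader frame x = 65, y = -115, z = 16 mm), pointing to loader -x. Its toothed quadrant stands up beside the deck (y = -81, x -25 to 20) to z = 120 mm. It springs back by itself: about 4 N at the pad to start it, about 12 N at the stop.
- treadle_pad (a point): Middle of the top of the black rubber pad at the treadle's free end, 36 mm (along the arm) x 30 mm, 107 mm from the hinge. At rest about 56 mm above the table, inclined 0.30 rad; on the stop 25 mm above the table, level, and 7 mm further towards loader -x.
- siding: Siding: a raised track on a cork embankment, fixed, 62 x 150 mm, rails 146 mm long, tops 22.5 mm above the table. Origin on the table in the middle; y along the rails, z up. A buffer stop with a red beam, 46 mm high, stands across the rails at the -y end (y = -59 to -69 mm).
- parking_spot (a point): Point on the siding midway between the rails at rail-top height, 14 mm from the middle away from the buffer stop (siding y = +14 mm); x across the rails, y along them.
- wagon: Loose log wagon, 0.16 kg, 66 mm long (y), 60 wide (x), ends alike. Origin: middle, at rail-top level; 2.5 mm up when on the table. Bed top z = 22 mm; 3 black stakes a side (y -22, 0, 22) to z = 46, 54 apart inside. Red headstocks, faces y = -33 and 33, z 10 to 22: grip lengthwise over these. Flanges go between the rails, 2.5 mm deep, 2 mm side play each way. Wheels fixed.
- log0: One of up to six loose brown wooden logs, 12 mm thick, 50 mm long, pale ends, 15 g, lying along its own y. Origin at its centre (on the axis, mid-length), 6 mm above what it lies on. Absent (None) in some starts.
- log1: One of up to six loose brown wooden logs, 12 mm thick, 50 mm long, pale ends, 15 g, lying along its own y. Origin at its centre (on the axis, mid-length), 6 mm above what it lies on. Absent (None) in some starts.
- log2: One of up to six loose brown wooden logs, 12 mm thick, 50 mm long, pale ends, 15 g, lying along its own y. Origin at its centre (on the axis, mid-length), 6 mm above what it lies on. Absent (None) in some starts.
- log3: One of up to six loose brown wooden logs, 12 mm thick, 50 mm long, pale ends, 15 g, lying along its own y. Origin at its centre (on the axis, mid-length), 6 mm above what it lies on. Absent (None) in some starts.
- log4: One of up to six loose brown wooden logs, 12 mm thick, 50 mm long, pale ends, 15 g, lying along its own y. Origin at its centre (on the axis, mid-length), 6 mm above what it lies on. Absent (None) in some starts.
- log5: One of up to six loose brown wooden logs, 12 mm thick, 50 mm long, pale ends, 15 g, lying along its own y. Origin at its centre (on the axis, mid-length), 6 mm above what it lies on. Absent (None) in some starts.
- tree: Bystander, to be left alone: bushy light-green model tree on a brown disc, 46 mm tall. Origin in the middle of its underside.
- cottage: Bystander, to be left alone: unfinished model cottage with a red tiled roof, 52 x 73 x 50 mm. Origin in the middle of its underside.
- yellow_pot: Bystander, to be left alone: small glass paint pot, yellow with a white lid, 31 mm across, 42 mm tall. Origin in the middle of its underside.
- paint_pot_0: Bystander, to be left alone: small glass paint pot, dark red with a white lid, 31 mm across, 42 mm tall. Origin in the middle of its underside.
- sander: Bystander, to be left alone: brown cork sanding block, 35 x 64 x 22 mm. Origin in the middle of its underside.

How it is judged (in metres and radians):
On the way, in this order (a step that is already met when the one before it is completed fails the run):
1. the wagon stands on the loader's rails in front of the deck, every log lies on the deck behind the raised apron, and the treadle is up (x of wagon in the frame of loading_spot between -0.006 and 0.006 m and y of wagon in the frame of loading_spot between -0.01 and 0.01 m and z of wagon in the frame of loading_spot between -0.003 and 0.003 m and angle between the y axis of wagon and the y axis of loading_spot, either way round below 0.12 rad and angle between wagon's own z axis and vertical below 0.05 rad and x of log0 in the frame of deck between -0.002 and 0.13 m and y of log0 in the frame of deck between -0.02 and 0.02 m and z of log0 in the frame of deck between 0.002 and 0.03 m and x of log1 in the frame of deck between -0.002 and 0.13 m and y of log1 in the frame of deck between -0.02 and 0.02 m and z of log1 in the frame of deck between 0.002 and 0.03 m and x of log2 in the frame of deck between -0.002 and 0.13 m and y of log2 in the frame of deck between -0.02 and 0.02 m and z of log2 in the frame of deck between 0.002 and 0.03 m and x of log3 in the frame of deck between -0.002 and 0.13 m and y of log3 in the frame of deck between -0.02 and 0.02 m and z of log3 in the frame of deck between 0.002 and 0.03 m and x of log4 in the frame of deck between -0.002 and 0.13 m and y of log4 in the frame of deck between -0.02 and 0.02 m and z of log4 in the frame of deck between 0.002 and 0.03 m and x of log5 in the frame of deck between -0.002 and 0.13 m and y of log5 in the frame of deck between -0.02 and 0.02 m and z of log5 in the frame of deck between 0.002 and 0.03 m and value of joint treadle below 0.03 rad), for 0.3 s.
2. the treadle is pushed down to its stop with the wagon still in front of the deck (x of wagon in the frame of loading_spot between -0.006 and 0.006 m and y of wagon in the frame of loading_spot between -0.012 and 0.012 m and z of wagon in the frame of loading_spot between -0.003 and 0.003 m and angle between the y axis of wagon and the y axis of loading_spot, either way round below 0.12 rad and angle between wagon's own z axis and vertical below 0.05 rad and value of joint treadle above 0.285 rad), for 0.2 s.
3. every log lies in the wagon between its stakes and the treadle is back up (x of log0 in the frame of wagon between -0.027 and 0.027 m and y of log0 in the frame of wagon between -0.02 and 0.02 m and z of log0 in the frame of wagon between 0.02 and 0.054 m and x of log1 in the frame of wagon between -0.027 and 0.027 m and y of log1 in the frame of wagon between -0.02 and 0.02 m and z of log1 in the frame of wagon between 0.02 and 0.054 m and x of log2 in the frame of wagon between -0.027 and 0.027 m and y of log2 in the frame of wagon between -0.02 and 0.02 m and z of log2 in the frame of wagon between 0.02 and 0.054 m and x of log3 in the frame of wagon between -0.027 and 0.027 m and y of log3 in the frame of wagon between -0.02 and 0.02 m and z of log3 in the frame of wagon between 0.02 and 0.054 m and x of log4 in the frame of wagon between -0.027 and 0.027 m and y of log4 in the frame of wagon between -0.02 and 0.02 m and z of log4 in the frame of wagon between 0.02 and 0.054 m and x of log5 in the frame of wagon between -0.027 and 0.027 m and y of log5 in the frame of wagon between -0.02 and 0.02 m and z of log5 in the frame of wagon between 0.02 and 0.054 m and value of joint treadle below 0.03 rad), for 0.3 s.
At the end, for the whole second after the job is handed in: Wagon at rest on the siding, all wheels on the rails (6 mm across, 3 mm in height, 24 mm along from the parking spot, level to 0.05 rad); every log in it between the stakes (centre within 27 mm across, 20 mm along, 20 to 54 mm up in its frame); treadle up (under 0.03 rad) (all of step 3 and x of wagon in the frame of parking_spot between -0.006 and 0.006 m and y of wagon in the frame of parking_spot between -0.024 and 0.024 m and z of wagon in the frame of parking_spot between -0.003 and 0.003 m and angle between the y axis of wagon and the y axis of parking_spot, either way round below 0.12 rad and angle between wagon's own z axis and vertical below 0.05 rad and linear speed of wagon below 0.02 m/s); the robot touches nothing.
It fails at once if a bystander (tree, cottage, paint pots, sanding block) is pushed more than 3 cm (distance of any of tree, cottage, yellow_pot, paint_pot_0, sander from where it was at the start of the episode above 0.03 m).
Of log0, log1, log2, log3, log4, log5 only 4 to 6 are there at a start; the rules pass over those that are not, and their reading is None.
At some moment in a run one of wagon may be knocked a few centimetres aside while the robot is not near it.
Once in a run the grip may slacken for a moment while it holds something.
It also fails if it takes over 210 s, if anything falls off the work surface, if the arm or the gripper's body presses on something with over 40 N, if the wrist force passes 120 N, or if a joint passes its speed limit or range.

## Working session

There is one attempt and no reset: what is moved stays moved. The work goes in short steps, each a Python script; the robot and the scene stay as the last script left them, time stands still between calls to the robot, and variables do not carry over. Pictures are saved under pics/ and viewed, at most 17 in all, crops included, and the job is handed in when it is done.

```bash
ls; mkdir -p pics; cat > h.py <<'E'
import numpy as np, cv2
from rig import bot, eyes
from scipy.spatial.transform import Rotation as R
def rot(q): return R.from_quat([q[1],q[2],q[3],q[0]]).as_matrix()
def cloud(d):
    h,w=d["depth"].shape; f=h/2/np.tan(np.radians(d["fovy"])/2)
    v,u=np.mgrid[:h,:w]; z=d["depth"]
    p=np.stack([(u-d["cx"])/f*z,(v-d["cy"])/f*z,z],-1)
    P=p@rot(d["attitude"]).T+np.array(d["eye"]); P[z<=0]=np.nan
    return P
def proj(d,X):
    f=210/np.tan(np.radians(d["fovy"])/2)
    p=rot(d["attitude"]).T@(np.array(X)-d["eye"]); return d["cy"]+f*p[1]/p[2], d["cx"]+f*p[0]/p[2]
def down(yaw):
    # tool z down; tool y axis along world direction at angle yaw (rad)
    y=np.array([np.cos(yaw),np.sin(yaw),0]); z=np.array([0,0,-1.]); x=np.cross(y,z)
    q=R.from_matrix(np.stack([x,y,z],1)).as_quat(); return [q[3],q[0],q[1],q[2]]
E
python3 - <<'E'
from h import *
for c in ("top","side"):
    d=eyes.read_camera(c); cv2.imwrite(f"pics/{c}0.png",d["image"]); 
    print(c,d["eye"],d["attitude"],d["fovy"],d["cx"],d["cy"])
    P=cloud(d); np.save(f"{c}0.npy",P)
    for n in ["loader","deck","apron","treadle","treadle_pad","siding","wagon","log0","tree","cottage","yellow_pot","paint_pot_0","sander"]:
        for r in eyes.trace(c,n):
            m=r["pixels"]; X=P[m]; X=X[~np.isnan(X[:,0])]
            print(n,round(r["p"],2),np.round(r["pixel"]),m.sum(),np.round(np.nanmedian(X,0)),np.round(np.percentile(X,[2,98],axis=0)).tolist() if len(X) else '')
E
```

```text
pics
rig.py
top [ 329.29994332  -17.86060823 1073.7559477 ] [-0.07672819  0.74822127 -0.65517962  0.07083355] 50.676844419887075 276.2416333143829 210.44618383325852
loader 0.68 [192. 225.] 6603 [577. 127.  10.] [[478.0, 21.0, 3.0], [688.0, 206.0, 121.0]]
loader 0.35 [224. 417.] 190 [ 562. -335.   41.] [[550.0, -352.0, 6.0], [580.0, -324.0, 46.0]]
deck 0.64 [159. 215.] 1761 [634. 159. 100.] [[573.0, 124.0, 81.0], [690.0, 191.0, 129.0]]
deck 0.24 [194. 227.] 6694 [576. 127.  10.] [[477.0, 20.0, 3.0], [688.0, 209.0, 120.0]]
apron 0.55 [223. 417.] 190 [ 562. -335.   41.] [[550.0, -352.0, 6.0], [577.0, -324.0, 46.0]]
apron 0.54 [193. 216.] 126 [562. 149.  95.] [[558.0, 99.0, 66.0], [574.0, 182.0, 121.0]]
treadle 0.65 [204. 263.] 385 [547.  41.  55.] [[517.0, 23.0, 20.0], [640.0, 75.0, 103.0]]
treadle_pad 0.98 [203. 262.] 531 [556.  45.  53.] [[519.0, 24.0, 8.0], [637.0, 78.0, 116.0]]
treadle_pad 0.3 [152. 168.] 651 [655. 299.  38.] [[636.0, 267.0, 0.0], [685.0, 336.0, 50.0]]
treadle_pad 0.17 [160. 214.] 1744 [635. 159. 100.] [[574.0, 124.0, 80.0], [691.0, 190.0, 129.0]]
siding 0.74 [192.
[... 2850 characters left out ...]
[537.0, 289.0, -3.0], [559.0, 367.0, 41.0]]
tree 0.43 [307. 215.] 166 [ 415. -264.    9.] [[393.0, -273.0, -0.0], [438.0, -250.0, 13.0]]
cottage 0.59 [206. 308.] 4159 [607. 124.  33.] [[484.0, 18.0, -1.0], [694.0, 234.0, 118.0]]
yellow_pot 0.67 [327. 300.] 468 [ 567. -348.   30.] [[553.0, -353.0, 3.0], [580.0, -328.0, 43.0]]
yellow_pot 0.61 [208. 308.] 3951 [608. 124.  36.] [[486.0, 19.0, 3.0], [694.0, 195.0, 118.0]]
paint_pot_0 0.63 [337. 236.] 493 [ 457. -355.   29.] [[442.0, -361.0, 3.0], [470.0, -335.0, 43.0]]
paint_pot_0 0.4 [189. 255.] 134 [454. 303.  20.] [[437.0, 287.0, 3.0], [471.0, 363.0, 22.0]]
sander 0.6 [190. 256.] 130 [454. 298.  20.] [[437.0, 287.0, 3.0], [471.0, 348.0, 22.0]]
```

```bash
python3 - <<'E'
import cv2
a=cv2.imread("pics/top0.png");cv2.imwrite("pics/t0.png",cv2.resize(a[110:320,110:450],(800,494),interpolation=cv2.INTER_CUBIC))
b=cv2.imread("pics/side0.png");cv2.imwrite("pics/s0.png",cv2.resize(b[130:370,160:480],(800,600),interpolation=cv2.INTER_CUBIC))
E
```

```text
(no output)
```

View pics/t0.png

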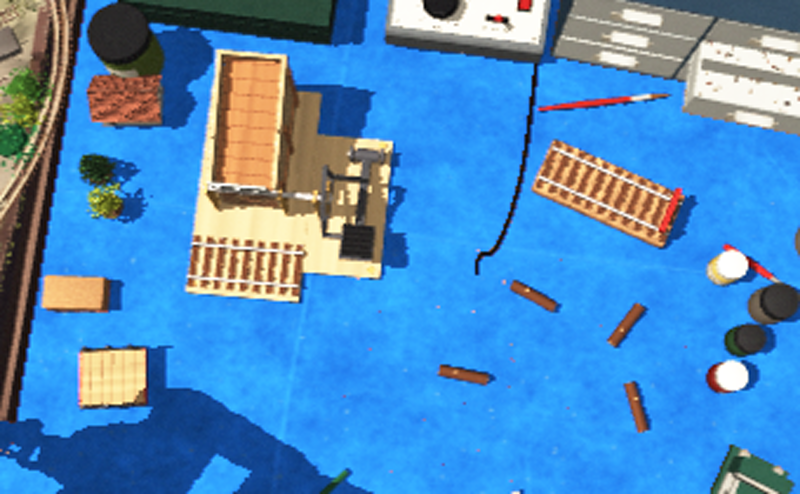

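View pics/s0.png

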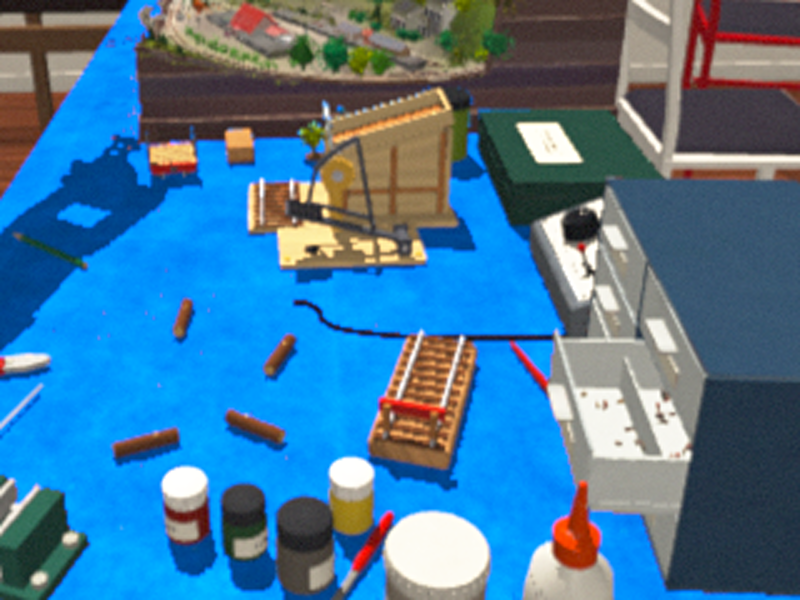

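Top view: the wagon is at crop (113,377), the loader around (250,170) and the siding at (610,190) with its buffer at the right. There are four logs, at (533,295), (627,325), (636,407) and (465,375). The side view shows the same four logs. Next I measure the poses precisely.

```bash
cat >> h.py <<'E'
def plane(d,uv,z):
    f=210/np.tan(np.radians(d["fovy"])/2); uv=np.atleast_2d(uv)
    r=np.stack([(uv[:,0]-d["cx"])/f,(uv[:,1]-d["cy"])/f,np.ones(len(uv))],1)@rot(d["attitude"]).T
    e=np.array(d["eye"]); return e+r*((z-e[2])/r[:,2])[:,None]
E
python3 - <<'E'
from h import *
def rails(c,d,P,ctr,z,L):
    # bright, unsaturated pixels near expected height
    im=d["image"].astype(int); 
    ok=(im.min(2)>150)&(np.hypot(P[...,0]-ctr[0],P[...,1]-ctr[1])<L)&(abs(P[...,2]-z)<9)
    v,u=np.nonzero(ok); return plane(d,np.stack([u,v],1),z),np.stack([u,v],1)
for c in ("top","side"):
    d=eyes.read_camera(c); P=cloud(d)
    for nm,ctr,z,L,ax in (("load",(512,160),12.5,75,0),("sid",(629,-215),22.5,90,1)):
        X,uv=rails(c,d,P,ctr,z,L); X=X[:,:2]
        best=None
        for yaw in np.arange(-.8,.8,.005):
            # across coordinate histogram sharpness
            a=X@[np.cos(yaw),np.sin(yaw)]
            h=np.histogram(a,np.arange(a.min()-1,a.max()+2,1.5))[0]; s=(h.astype(float)**2).sum()
            if best is None or s>best[0]: best=(s,yaw)
        yaw=best[1]; a=X@[np.cos(yaw),np.sin(yaw)]; b=X@[-np.sin(yaw),np.cos(yaw)]
        h,e=np.histogram(a,np.arange(a.min()-1,a.max()+2,2)); print(c,nm,len(X),"yaw",round(yaw,3)); print([(round(x),k) for x,k in zip(e,h)]); print("along",np.percentile(b,[0,2,50,98,100]).round(1))
    # brown log blobs
    for r in eyes.trace(c,"log0"):
        m=r["pixels"]; v,u=np.nonzero(m); X=plane(d,np.stack([u,v],1),8)[:,:2]
        rc=cv2.minAreaRect(X.astype(np.float32)); (w,h)=rc[1]; k=np.linalg.svd(X-X.mean(0))[2][0]
        print(c,"log",round(r["p"],2),X.mean(0).round(1),np.round(rc[0],1),np.round(rc[1],1),"ang",round(float(np.arctan2(k[1],k[0])),3))
    hsv=cv2.cvtColor(d["image"],cv2.COLOR_BGR2HSV); m=((hsv[...,0]<14)&(hsv[...,1]>90)&(P[...,2]>3)&(P[...,2]<18)).astype(np.uint8)
    n,l,s,ce=cv2.connectedComponentsWithStats(m)
    for i in range(1,n):
        if s[i,4]>30: print(" brown",s[i,4],np.nanmedian(P[l==i],0).round())
E
```

```text
top load 1050 yaw 0.135
[(483, np.int64(10)), (485, np.int64(21)), (487, np.int64(16)), (489, np.int64(9)), (491, np.int64(27)), (493, np.int64(25)), (495, np.int64(15)), (497, np.int64(21)), (499, np.int64(0)), (501, np.int64(19)), (503, np.int64(22)), (505, np.int64(22)), (507, np.int64(16)), (509, np.int64(3)), (511, np.int64(9)), (513, np.int64(16)), (515, np.int64(15)), (517, np.int64(18)), (519, np.int64(14)), (521, np.int64(1)), (523, np.int64(13)), (525, np.int64(14)), (527, np.int64(15)), (529, np.int64(13)), (531, np.int64(0)), (533, np.int64(21)), (535, np.int64(22)), (537, np.int64(22)), (539, np.int64(22)), (541, np.int64(0)), (543, np.int64(23)), (545, np.int64(28)), (547, np.int64(35)), (549, np.int64(39)), (551, np.int64(0)), (553, np.int64(46)), (555, np.int64(48)), (557, np.int64(45)), (559, np.int64(42)), (561, np.int64(0)), (563, np.int64(43)), (565, np.int64(40)), (567, np.int64(43)), (569, np.int64(44)), (571, np.int64(0)), (573, np.int64(35)), (575, np.int64(33)), (577, np.int64(31)), (579, np.int64(14)), (581, np.int64(4)), (583, np.int64(6)), (585, np.int64(6
[... 2645 characters left out ...]
, np.int64(20)), (684, np.int64(29)), (686, np.int64(7))]
along [-87.8 -73.5   5.9  60.8  64.2]
side log 0.64 [424.6 -86.7] [424.9 -84.8] [64.4 13.1] ang -1.614
side log 0.6 [ 416.  -262.3] [ 415.7 -262.1] [50.1 18. ] ang -2.734
side log 0.58 [ 496.7 -245. ] [ 496.5 -244.6] [19.  55.5] ang -0.597
side log 0.56 [ 513.7 -150.9] [ 513.9 -149.3] [54.5 11.5] ang -1.919
side log 0.38 [576.4 152.1] [567.5 196. ] [119.7 293. ] ang -1.495
 brown 157 [504. 153.   7.]
 brown 39 [426. -85.  11.]
 brown 49 [ 516. -148.   11.]
 brown 53 [ 636. -172.   17.]
 brown 205 [ 239. -164.    8.]
 brown 86 [ 629. -219.   17.]
 brown 93 [ 497. -246.   10.]
 brown 111 [ 416. -263.   10.]
 brown 57 [ 579. -370.    7.]
```

```bash
python3 - <<'E'
from h import *
for c in ("top","side"):
    d=eyes.read_camera(c); P=cloud(d); np.save(c+"1.npy",P); hsv=cv2.cvtColor(d["image"],cv2.COLOR_BGR2HSV)
    ok=(hsv[...,1]<70)&(hsv[...,2]>150)&(P[...,0]>470)&(P[...,0]<545)&(P[...,1]>80)&(P[...,1]<215)&(P[...,2]<25)
    v,u=np.nonzero(ok); X=plane(d,np.stack([u,v],1),12.5)[:,:2]
    best=max((( (np.histogram(X@[np.cos(y),np.sin(y)],np.arange(400,650,1.5))[0].astype(float)**2).sum()),y) for y in np.arange(-.3,.3,.005))
    y=best[1]; a=X@[np.cos(y),np.sin(y)]; b=X@[-np.sin(y),np.cos(y)]
    h,e=np.histogram(a,np.arange(460,560,2)); print(c,len(X),"yaw",y,[(int(x),int(k)) for x,k in zip(e,h) if k],np.percentile(b,[0,2,98,100]).round(1))
    # line fit of each rail by clusters
    for s in (a<np.median([a.min(),a.max()]),a>=np.median([a.min(),a.max()])):
        if s.sum()>15:
            l=cv2.fitLine(X[s].astype(np.float32),cv2.DIST_HUBER,0,.01,.01).ravel(); print("  rail yaw",np.arctan(-l[0]/l[1]).round(3),"across",np.median(a[s]).round(1),"along",np.percentile(b[s],[1,99]).round(1))
    # deck fences: points above deck plane (model from rough pose yaw)
    if 1:
        m=(P[...,2]>70)&(P[...,0]>560)&(P[...,0]<720)&(P[...,1]>110)&(P[...,1]<215)
        Q=P[m]; 
        for zz in (90,100,110,120):
            s=Q[abs(Q[:,2]-zz)<5]; print("  z",zz,len(s),np.percentile(s,[1,50,99],axis=0).round(1).tolist() if len(s) else '')
im=cv2.imread("pics/top0.png");cv2.imwrite("pics/t1.png",cv2.resize(im[125:245,185:285],(600,600*120//100),interpolation=cv2.INTER_CUBIC)[:600])
im=cv2.imread("pics/side0.png");cv2.imwrite("pics/s1.png",cv2.resize(im[155:245,250:355],(700,600),interpolation=cv2.INTER_CUBIC))
E
```

```text
top 449 yaw 0.04000000000000031 [(474, 1), (476, 24), (478, 22), (480, 21), (482, 3), (484, 3), (486, 3), (488, 1), (490, 17), (492, 40), (494, 6), (496, 6), (498, 2), (500, 5), (502, 5), (504, 4), (506, 5), (508, 10), (510, 4), (512, 7), (514, 5), (516, 8), (518, 9), (520, 6), (522, 3), (524, 6), (526, 39), (528, 26), (530, 5), (532, 5), (534, 5), (536, 12), (538, 22), (540, 25), (542, 19), (544, 25), (546, 26), (548, 11), (550, 3)] [ 60.9  63.3 189.3 190.7]
  rail yaw 0.041 across 491.9 along [ 63.  189.4]
  rail yaw -0.018 across 537.9 along [ 62.3 189.8]
  z 90 449 [[562.9, 122.1, 85.2], [604.5, 155.2, 90.0], [683.0, 186.5, 94.9]]
  z 100 531 [[561.7, 122.5, 95.2], [637.4, 159.3, 100.1], [681.6, 189.2, 104.9]]
  z 110 447 [[561.2, 124.1, 105.1], [670.2, 161.0, 109.6], [690.6, 190.9, 114.8]]
  z 120 120 [[560.4, 125.2, 115.1], [661.4, 152.9, 119.4], [690.8, 192.7, 124.8]]
side 70 yaw 0.04000000000000031 [(478, 7), (480, 8), (482, 2), (484, 1), (490, 1), (492, 10), (494, 8), (496, 12), (526, 1), (528, 8), (530, 6), (532, 2), (538, 1), (544, 1), (546, 1), (550, 1)] [ 63.7  71.6 182.6 186.8]
  rail yaw 0.021 across 493.9 along [ 66.6 183.6]
  rail yaw 0.007 across 531.2 along [ 78.  182.7]
  z 90 244 [[565.8, 121.5, 85.1], [618.0, 129.6, 90.6], [696.7, 191.3, 94.9]]
  z 100 247 [[563.3, 122.3, 95.1], [635.4, 130.9, 99.9], [695.4, 192.6, 104.9]]
  z 110 201 [[560.5, 122.7, 105.1], [660.7, 167.8, 109.7], [695.5, 193.9, 114.8]]
  z 120 102 [[562.1, 124.5, 115.1], [675.1, 144.1, 118.3], [695.3, 193.9, 124.8]]
```

View pics/t1.png

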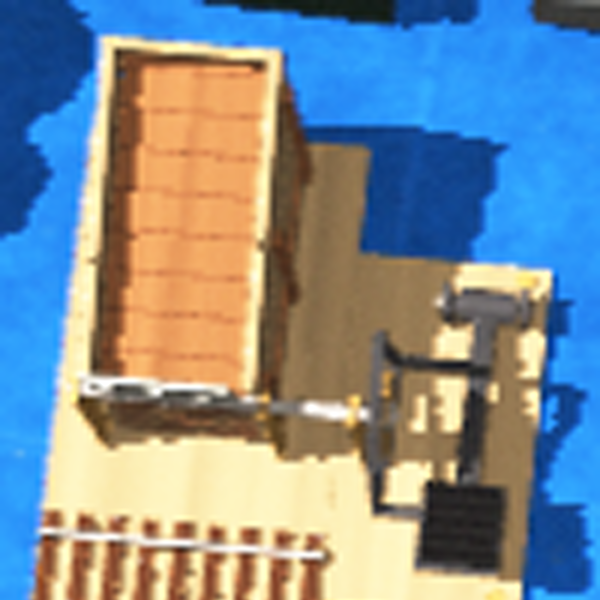

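View pics/s1.png

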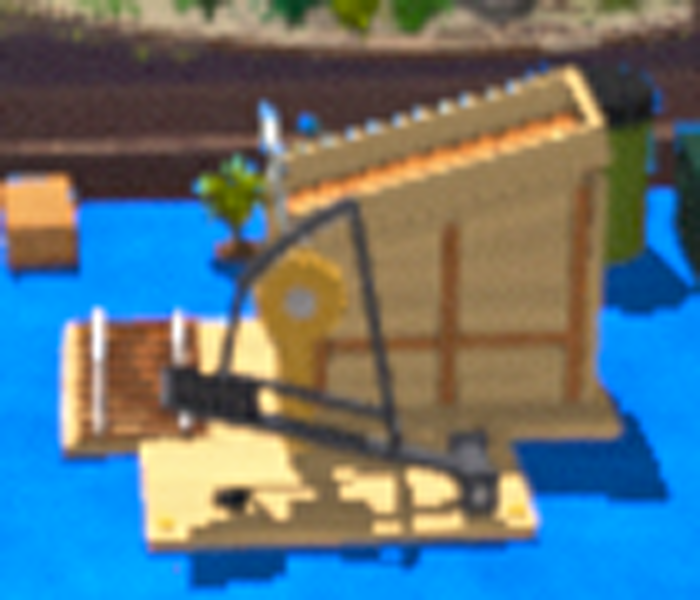

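Close-ups: the deck runs up from the apron at (160,390), the pad is at (460,525), and the loader yaw is about 0.04. Next I fit the loader's y position and the wagon's pose.

```bash
python3 - <<'E'
from h import *
y=.04; ex=np.array([np.cos(y),np.sin(y)]); ey=np.array([-ex[1],ex[0]])
for c in ("top","side"):
    P=np.load(c+"1.npy"); d=eyes.read_camera(c); hsv=cv2.cvtColor(d["image"],cv2.COLOR_BGR2HSV)
    A=P[...,:2]@ex-572.8; B=P[...,:2]@ey; Z=P[...,2]
    # height above deck surface
    D=Z-(79+(A-2)*np.tan(.27))
    m=(A>10)&(A<125)&(B>90)&(B<180)&(D>9)&(D<22)
    h,e=np.histogram(B[m],np.arange(90,180,2)); print(c,"fenceB",[(int(x),int(k)) for x,k in zip(e,h) if k])
    m=(A>10)&(A<115)&(B>90)&(B<180)&(abs(D)<5); print("  deck surf B",np.percentile(B[m],[1,99]).round(1),"D",np.median(D[m]).round(1))
    m=(abs(A+45)<3)&(hsv[...,1]<70)|(abs(A+80)<3)&(hsv[...,1]<70)
    m&=(B>50)&(B<210)&(Z<25); print("  railB",np.percentile(B[m],[2,50,98]).round(1))
    m=(abs(Z-6)<4)&(A>-60)&(A<-25)&(B>0)&(B<230)&(hsv[...,0]<40); print("  base B (A -60..-25)",np.percentile(B[m],[1,99]).round(1))
    r=max(eyes.trace(c,"treadle_pad"),key=lambda r:r["p"]); m=r["pixels"]&(A<-20); print("  pad",np.median(A[m]).round(1),np.median(B[m]).round(1),np.percentile(B[m],[3,97]).round(1),np.median(Z[m]).round(1))
    r=max(eyes.trace(c,"wagon"),key=lambda r:r["p"]); m=r["pixels"]; Q=P[m]; 
    for lo,hi in ((18,30),(30,55)):
        q=Q[(Q[:,2]>lo)&(Q[:,2]<hi)][:,:2].astype(np.float32)
        if len(q)>5: print("  wagon",lo,len(q),cv2.minAreaRect(q))
im=cv2.imread("pics/top0.png");cv2.imwrite("pics/w.png",cv2.resize(im[245:295,130:185],(660,600),interpolation=cv2.INTER_CUBIC))
E
```

```text
top fenceB [(98, 55), (100, 44), (102, 33), (104, 4), (106, 3), (108, 2), (110, 2), (114, 3), (116, 1), (118, 2), (120, 2), (122, 2), (124, 3), (126, 3), (128, 3), (130, 1), (132, 2), (134, 4), (136, 2), (138, 1), (140, 2), (142, 2), (144, 2), (146, 2), (150, 3), (152, 3), (154, 3), (156, 3), (158, 2), (160, 35), (162, 52), (164, 44), (166, 12)]
  deck surf B [ 98.9 161.6] D 0.9
  railB [ 53.5 124.8 187.8]
  base B (A -60..-25) [  1.5 189. ]
  pad -34.9 20.6 [ 1.6 51.2] 57.4
  wagon 18 705 ((371.840087890625, 262.6419372558594), (59.819671630859375, 66.95616149902344), 9.620820999145508)
  wagon 30 39 ((372.3681945800781, 259.8511962890625), (59.68736267089844, 54.257530212402344), 10.569819450378418)
side fenceB [(94, 1), (96, 11), (98, 23), (100, 38), (102, 22), (104, 2), (106, 2), (112, 1), (120, 2), (130, 1), (134, 1), (136, 2), (144, 1), (146, 1), (152, 1), (156, 2), (158, 5), (160, 19), (162, 29), (164, 30), (166, 8), (168, 5)]
  deck surf B [ 97.6 166.8] D -0.2
  railB [ 75.5 145.2 187.9]
  base B (A -60..-25) [  1.3 186.2]
  return _methods._mean(a, axis=axis, dtype=dtype,
  ret = ret.dtype.type(ret / rcount)
Traceback (most recent call last):
IndexError: index -1 is out of bounds for axis 0 with size 0
```

```bash
python3 - <<'E'
from h import *
y=.04; ex=np.array([np.cos(y),np.sin(y)]); ey=np.array([-ex[1],ex[0]])
d=eyes.read_camera("top"); c="top"
for u,v,z in ((272.3,223,6),(277,171,6),(185+502/6,125+530/6,50),(185+418/6,125+525/6,50),(185+50/6,125+500/6,6)):
    X=plane(d,[[u-.4,v-.4]],z)[0,:2]; print(u,v,(X@ex-572.8).round(1),(X@ey).round(1))
for c in ("top","side"):
    d=eyes.read_camera(c);P=cloud(d)
    r=max(eyes.trace(c,"wagon"),key=lambda r:r["p"]); m=r["pixels"]; Q=P[m]
    v,u=np.nonzero(m)
    for lo,hi in ((16,30),(30,55)):
        q=Q[(Q[:,2]>lo)&(Q[:,2]<hi)][:,:2].astype(np.float32)
        if len(q)>5: print(c,lo,len(q),cv2.minAreaRect(q))
    if c=="top": print(cv2.minAreaRect(plane(d,np.stack([u,v],1),24.5)[:,:2].astype(np.float32)))
im=cv2.imread("pics/top0.png");cv2.imwrite("pics/w.png",cv2.resize(im[245:295,130:185],(660,600),interpolation=cv2.INTER_CUBIC))
E
```

```text
272.3 223 -49.5 -8.2
277 171 83.6 -7.6
268.6666666666667 213.33333333333331 -35.3 1.5
254.66666666666669 212.5 -36.3 34.6
193.33333333333334 208.33333333333331 -31.0 188.7
top 16 692 ((371.3945007324219, 262.5220947265625), (58.505313873291016, 66.41641235351562), 11.95586109161377)
top 30 28 ((370.0393981933594, 261.8847351074219), (58.56072235107422, 60.03499221801758), 13.982172012329102)
((372.3888244628906, 260.81597900390625), (59.76837158203125, 68.19149017333984), 11.090564727783203)
side 16 195 ((373.6341247558594, 263.0192565917969), (58.24581527709961, 71.50628662109375), 10.993117332458496)
side 30 16 ((373.97125244140625, 262.51324462890625), (58.382225036621094, 48.0283317565918), 13.35329818725586)
```

View pics/w.png

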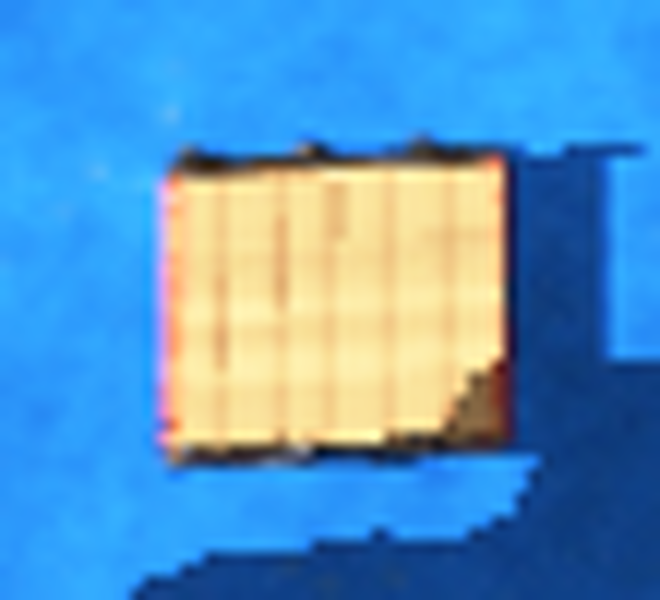

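The wagon is at about (372.5, 262), yaw 0.2. The loader origin is at along-x 572.8, along-y 132, yaw 0.04. I pick the first log, using its descent to probe tip height on the table.

```bash
cat >> h.py <<'E'
YL=.04; EX=np.array([np.cos(YL),np.sin(YL),0]); EY=np.array([-np.sin(YL),np.cos(YL),0]); EZ=np.array([0,0,1.])
OL=572.8*EX+132*EY           # loader origin
def Lw(x,y,z): return OL+x*EX+y*EY+z*EZ
def quat(yv,zv):
    x=np.cross(yv,zv); q=R.from_matrix(np.stack([x,yv,zv],1)).as_quat(); return [q[3],q[0],q[1],q[2]]
def best(p,yv,zv):
    "TCP and quaternion for grasp point p; picks the half turn with the nicer wrist"
    p=np.array(p)-155*np.array(zv); c=[]
    for s in (1,-1):
        q=quat(s*np.array(yv),np.array(zv)); j=bot.ik(list(p),q)
        if j is not None: c.append((abs(j[5]-bot.read_joint_positions()[5])+.5*abs(j[5]),q))
    if not c: raise SystemExit(f"no ik {p}")
    return list(p),min(c,key=lambda t:t[0])[1]
ZD=np.array([0,0,-1.])
def yawv(a): return np.array([np.cos(a),np.sin(a),0])
def pick_log(x,y,ax,zg=None,force=None):
    yv=yawv(ax-np.pi/2); bot.move_gripper(36)
    p,q=best([x,y,75],yv,ZD); bot.move_to(p,q)
    if force:
        hit=bot.servo_line([x,y,155+8],speed=40,until_force=force); z=bot.read_ee_pos()[2]-155; print("contact",hit,"grasp z",round(z,1)); zg=z+2
    bot.servo_line([x,y,155+zg],speed=120); bot.move_gripper(0,grip_force=40)
    w=bot.read_grip_width(); bot.servo_line([x,y,155+95],speed=250)
    print("width",round(w,1),round(bot.read_grip_width(),1),"t",round(bot.read_clock(),1)); return w
CD,SD=np.cos(.27),np.sin(.27)
DX=CD*EX+SD*EZ; DN=-SD*EX+CD*EZ; OD=Lw(2,0,79)
E
python3 - <<'E'
from h import *
print(pick_log(423.5,-85,1.52,force=6))
d=eyes.read_camera("side"); cv2.imwrite("pics/s2.png",cv2.resize(d["image"][130:370,160:480],(800,600),interpolation=cv2.INTER_CUBIC)); print(proj(d,np.array(bot.read_ee_pos())-[0,0,165]))
E
```

```text
contact True grasp z 17.4
width 10.2 10.1 t 7.4
10.249423691743837
(np.float64(226.7778823870932), np.float64(229.7389631157645))
```

View pics/s2.png

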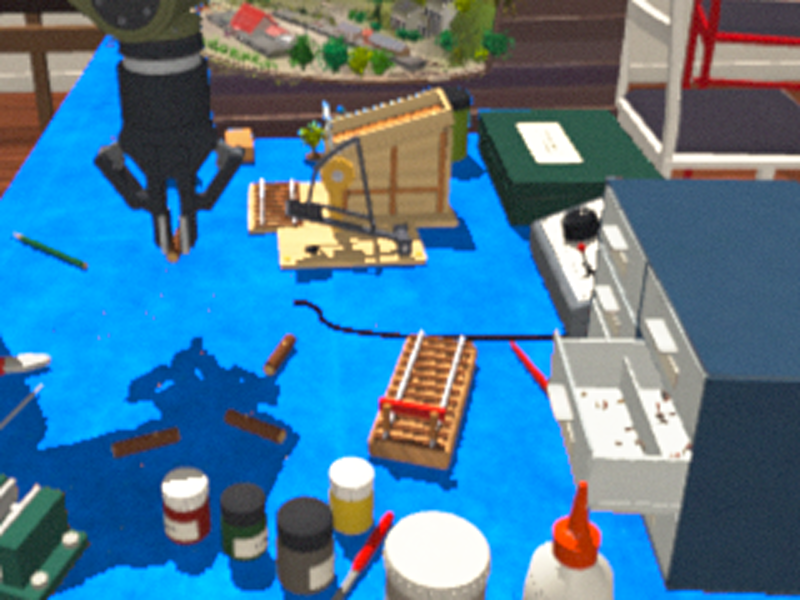

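Side view: the log is held at the fingertips at crop (175,245). The side-camera projection of the grip (174) agrees with it. I lay it on the deck and then do the others the same way.

```bash
cat >> h.py <<'E'
def place_log(i,grip_z=19.4):
    x=34+12*i; zv=-DN
    g=lambda h: OD+x*DX+h*DN
    p,q=best(g(110),DX,zv); bot.move_to(p,q)
    w=bot.read_grip_width()
    if w<7: print("LOST",w); return False
    h=6+2.5+grip_z-6
    bot.servo_line(list(g(h)-155*zv),speed=120); bot.move_gripper(26); bot.dwell(.2)
    bot.servo_line(list(g(100)-155*zv),speed=250); print("placed t",round(bot.read_clock(),1)); return True
E
python3 - <<'E'
from h import *
place_log(0)
d=eyes.read_camera("side"); print([(round(r["p"],2),np.round(r["pixel"])) for r in eyes.look_for("side","log0")])
pick_log(513,-147.5,1.22,19.4)
d=eyes.read_camera("top"); cv2.imwrite("pics/t3.png",cv2.resize(d["image"][110:320,110:450],(800,494),interpolation=cv2.INTER_CUBIC))
E
```

```text
placed t 10.4
[(0.76, array([305., 218.])), (0.62, array([297., 261.])), (0.6, array([270., 270.]))]
width 10.2 10.3 t 13.4
```

View pics/t3.png

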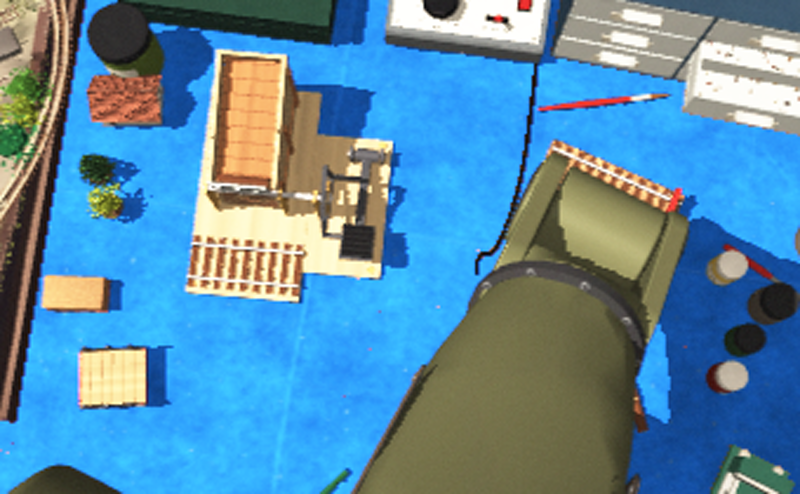

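The first log lies behind the apron at crop (245,183), and the wagon is still at (113,377). I continue with the other logs.

```bash
python3 - <<'E'
from h import *
ok=place_log(1)
if ok and pick_log(495,-244.5,-.58,19.4)>7 and place_log(2) and pick_log(413.5,-261,.39,19.4)>7: place_log(3)
bot.move_gripper(85)
p,q=best([400,0,150],yawv(1.57+.2),ZD); bot.move_to(p,q)
for c in("top","side"):
    d=eyes.read_camera(c); P=cloud(d)
    if c=="top":
        a=cv2.resize(d["image"][125:245,185:285],(500,600),interpolation=cv2.INTER_CUBIC);cv2.imwrite("pics/t4.png",a)
    for r in eyes.trace(c,"wagon"):
        if r["p"]<.4: continue
        Q=P[r["pixels"]]; q=Q[(Q[:,2]>16)&(Q[:,2]<30)][:,:2].astype(np.float32); print(c,r["p"],cv2.minAreaRect(q))
    print([(round(r["p"],2),np.round(r["pixel"])) for r in eyes.look_for(c,"log0")])
print(bot.read_clock())
E
```

```text
placed t 16.5
width 10.4 9.7 t 19.8
placed t 23.2
width 9.9 10.0 t 26.6
placed t 30.1
top 0.71 ((378.1935119628906, 290.25518798828125), (56.80643081665039, 67.50080108642578), 7.7140302658081055)
[(0.49, array([175., 215.])), (0.45, array([173., 215.])), (0.36, array([193., 230.]))]
side 0.55 ((390.75469970703125, 292.6528015136719), (34.530311584472656, 71.7569580078125), 5.995779037475586)
[]
32.075
```

View pics/t4.png

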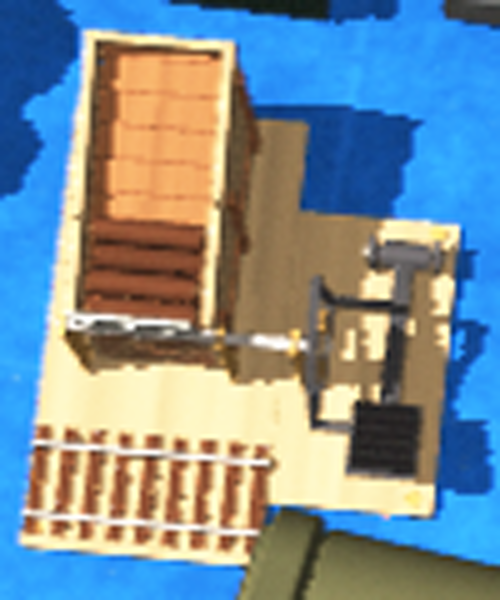

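All four logs are queued behind the apron, around (145,265) in the crop. The wagon has been knocked to about (379,290), so I re-measure it and pick it up.

```bash
python3 - <<'E'
from h import *
est=[]
for c in ("top","top","side"):
    d=eyes.read_camera(c); P=cloud(d); r=max(eyes.trace(c,"wagon"),key=lambda r:r["p"]); m=r["pixels"]
    Q=P[m]; q=Q[(Q[:,2]>18)&(Q[:,2]<29)][:,:2].astype(np.float32)
    v,u=np.nonzero(m); e=plane(d,np.stack([u,v],1),24.5)[:,:2].astype(np.float32)
    print(c,cv2.minAreaRect(q),cv2.minAreaRect(e))
    g=(d["image"][...,2]>170)&(d["image"][...,1]>140)&m   # bright bed
    v,u=np.nonzero(g); e=plane(d,np.stack([u,v],1),24.5)[:,:2].astype(np.float32); print("  bed",cv2.minAreaRect(e))
    if c=="top": cv2.imwrite("pics/w2.png",cv2.resize(d["image"][235:295,115:175],(600,600),interpolation=cv2.INTER_CUBIC))
E
```

```text
top ((378.2497253417969, 289.8705139160156), (56.781612396240234, 66.43851470947266), 7.517455101013184) ((378.3238220214844, 289.006103515625), (56.229225158691406, 67.43794250488281), 7.588140487670898)
  bed ((379.2004089355469, 291.2530212402344), (53.90581130981445, 63.216861724853516), 7.572051048278809)
top ((378.2634582519531, 290.08978271484375), (56.82965087890625, 66.73837280273438), 7.698736667633057) ((379.478271484375, 289.373779296875), (58.59644317626953, 68.58301544189453), 7.571338653564453)
  bed ((379.1478271484375, 291.64117431640625), (53.9038200378418, 64.00025177001953), 7.572052001953125)
side ((389.60772705078125, 289.8968811035156), (34.47551727294922, 70.8750228881836), 9.286497116088867) ((392.6464538574219, 277.88641357421875), (34.51909255981445, 90.8957748413086), 6.62294864654541)
  bed ((390.8404846191406, 291.62646484375), (34.10072326660156, 63.1825065612793), 6.623046398162842)
```

View pics/w2.png

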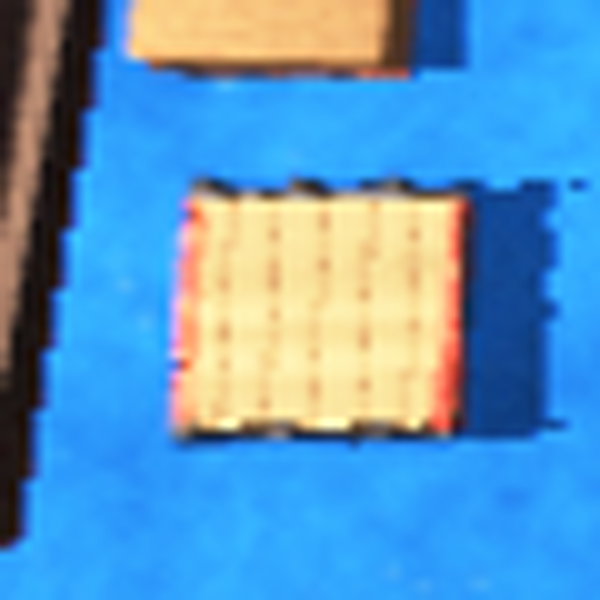

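```bash
cat > pw.py <<'E'
from h import *
def pick_wagon(x,y,yaw,z_search=8,rise=5,op=78):
    yv=yawv(yaw+np.pi/2); bot.move_gripper(op)
    p,q=best([x,y,110],yv,ZD); bot.move_to(p,q)
    hit=bot.servo_line([x,y,155+z_search],speed=60,until_force=7); z=bot.read_ee_pos()[2]-155; print("contact",hit,round(z,1))
    zg=z+rise; bot.servo_line([x,y,155+zg],speed=60); bot.move_gripper(0,grip_force=60)
    print("width",bot.read_grip_width(),"gf",bot.read_grip_force()); return zg
E
python3 - <<'E'
from pw import *
x,y,yaw=380,290,.133
print(zg:=pick_wagon(x,y,yaw))
bot.servo_line([x,y,155+zg+70],speed=150); print(bot.read_grip_width(),bot.read_ft_force(),bot.read_clock())
open("zg","w").write(str(zg))
E
```

```text
contact True 8.1
width 64.99948008836152 gf 63.31473469734192
13.12087682387704
65.01747623845593 [-0.22273553  0.24709467 -1.59858901] 36.5833
```

```bash
python3 - <<'E'
from pw import *
zg=float(open("zg").read())
t=Lw(-62,0,zg+10+12); p,q=best(t+[0,0,60],EY,ZD); bot.move_to(p,q); bot.servo_line(list(t+[0,0,155]),speed=120)
print(bot.read_grip_width())
d=eyes.read_camera("side"); cv2.imwrite("pics/s5.png",cv2.resize(d["image"][165:240,235:325],(720,600),interpolation=cv2.INTER_CUBIC))
for n,X in (("hs left",Lw(-62-30,-33,12.5+12+16)),("hs right",Lw(-62+30,-33,12.5+12+16)),("railL",Lw(-62-17.5,-40,12.5)),("railR",Lw(-62+17.5,-40,12.5))):
    r=proj(d,X); print(n,((r[1]-235)*8+4).round(),((r[0]-165)*8+4).round())
E
```

```text
64.97969235653272
hs left 195.0 332.0
hs right 371.0 326.0
railL 234.0 413.0
railR 336.0 410.0
```

View pics/s5.png

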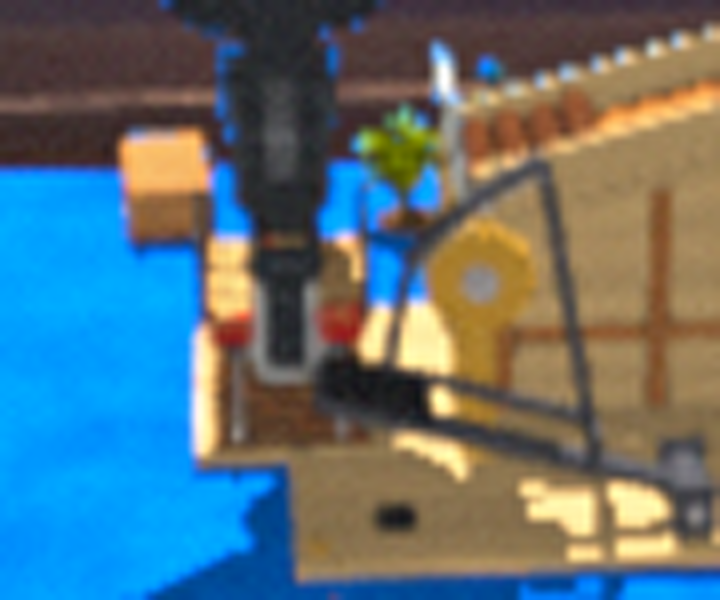

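Side close-up: the red headstock spans columns 218–365 and the rails sit at about 237 and 342. The wagon is roughly 1 mm too far in +x relative to the rails. I check this numerically.

```bash
python3 - <<'E'
from h import *
f=None; Rr=[];
for k in range(3):
    d=eyes.read_camera("side"); im=d["image"].astype(float)
    red=np.clip(im[...,2]-im[...,1]-40,0,None)
    s=im[203:210,255:285]; red=red[203:209,255:285].mean(0)
    # subpixel edges at half max
    def edges(a):
        h=a.max()*.5; i=np.nonzero(a>h)[0]; l,r=i[0],i[-1]
        return 255+l-(a[l]-h)/(a[l]-a[l-1]),255+r+(a[r]-h)/(a[r]-a[r+1])
    print("red",np.round(edges(red),2), "finger edges n/a", end=" ")
    for row in (214,215,216,217,218): 
        g=im[row,258:284].min(1); print(row,[int(x) for x in g])
L=lambda x,y,z:proj(d,Lw(x,y,z))
for y in (-33,): print("hs ctr",L(-62,y,40.5),"edges",L(-92,y,40.5),L(-32,y,40.5))
for y in (-50,-30,-10): print("rail",y,[tuple(np.round(L(x,y,12.5),2)) for x in(-79.5,-62,-44.5)])
E
```

```text
red [261.44 279.64] finger edges n/a 214 [41, 223, 185, 112, 52, 41, 85, 68, 50, 46, 35, 41, 43, 38, 46, 45, 53, 50, 33, 32, 28, 28, 24, 29, 26, 18]
215 [51, 226, 194, 129, 65, 44, 86, 66, 39, 41, 42, 41, 39, 35, 40, 42, 58, 53, 51, 53, 43, 43, 39, 32, 29, 23]
216 [52, 233, 198, 128, 65, 46, 87, 68, 45, 37, 43, 44, 46, 50, 42, 44, 46, 56, 66, 66, 60, 59, 52, 48, 45, 44]
217 [48, 231, 197, 127, 64, 52, 98, 74, 50, 36, 40, 43, 44, 35, 39, 29, 33, 38, 53, 86, 76, 66, 68, 72, 61, 58]
218 [46, 221, 189, 133, 71, 49, 107, 90, 46, 40, 33, 36, 44, 40, 34, 46, 42, 38, 54, 102, 81, 53, 51, 67, 70, 70]
red [260.78 279.52] finger edges n/a 214 [48, 224, 186, 121, 61, 44, 84, 71, 48, 39, 39, 45, 40, 41, 46, 48, 60, 45, 35, 30, 34, 27, 31, 25, 30, 29]
215 [46, 230, 192, 133, 65, 50, 80, 71, 43, 38, 42, 39, 37, 40, 39, 42, 52, 49, 51, 49, 39, 37, 36, 34, 29, 31]
216 [53, 233, 195, 128, 66, 49, 92, 66, 42, 34, 44, 39, 47, 49, 43, 40, 51, 58, 60, 72, 59, 55, 51, 51, 43, 40]
217 [53, 232, 194, 126, 65, 47, 94, 76, 48, 40, 42, 40, 40, 35, 37, 34, 31, 44, 56, 84, 80, 69, 68, 68, 60, 59]
218 [52, 224, 18
[... 608 characters left out ...]
, 47, 108, 86, 44, 44, 46, 40, 45, 42, 40, 39, 45, 44, 53, 100, 82, 57, 53, 69, 69, 74]
hs ctr (np.float64(205.63756766041274), np.float64(269.8742640575158)) edges (np.float64(205.98214715313838), np.float64(258.8765178867086)) (np.float64(205.29366271820956), np.float64(280.85048098592205))
rail -50 [(np.float64(217.8), np.float64(263.82)), (np.float64(217.59), np.float64(270.26)), (np.float64(217.38), np.float64(276.68))]
rail -30 [(np.float64(214.57), np.float64(263.79)), (np.float64(214.37), np.float64(270.12)), (np.float64(214.17), np.float64(276.44))]
rail -10 [(np.float64(211.45), np.float64(263.77)), (np.float64(211.25), np.float64(269.99)), (np.float64(211.06), np.float64(276.21))]
```

```bash
python3 - <<'E'
from pw import *
zg=float(open("zg").read())
t=Lw(-62+.4,0,zg+10-3)
p=bot.read_ee_pos()
bot.servo_line([t[0],t[1],p[2]],speed=30)
f0=np.array(bot.read_ft_force())
h=bot.servo_line([t[0],t[1],155+t[2]],speed=20,until_force=6)
print(h,"z",bot.read_ee_pos()[2]-155-zg-10,"df",np.array(bot.read_ft_force())-f0,bot.read_grip_width(),bot.read_clock())
E
```

```text
True z 0.6178697911976485 df [-1.14264077 -1.00879397  8.53576328] 65.0395534756317 39.0667
```

```bash
python3 - <<'E'
from pw import *
bot.move_gripper(80); p=bot.read_ee_pos(); bot.servo_line([p[0],p[1],155+110],speed=150)
p,q=best([400,0,190],EX*0+EY,ZD); bot.move_to(p,q)
for c in ("top","side"):
    d=eyes.read_camera(c); P=cloud(d); r=max(eyes.trace(c,"wagon"),key=lambda r:r["p"]); m=r["pixels"]
    Q=P[m]; A=Q[:,:2]@EX[:2]-572.8; B=Q[:,:2]@EY[:2]-132; s=(Q[:,2]>26)&(Q[:,2]<40)
    rc=cv2.minAreaRect(np.stack([A[s],B[s]],1).astype(np.float32)); print(c,r["p"],rc,"bed z",np.median(Q[s&(abs(A+62)<20)&(abs(B)<25),2]))
    bed=(abs(A+62)<20)&(abs(B)<25)&s
    k=np.linalg.lstsq(np.stack([A[bed]+62,B[bed],np.ones(bed.sum())],1),Q[bed,2],rcond=None)[0]; print("  tilt A,B",k.round(3))
    if c=="side": cv2.imwrite("pics/s6.png",cv2.resize(d["image"][165:240,235:325],(720,600),interpolation=cv2.INTER_CUBIC))
    if c=="top": print([(round(r["p"],2),np.round(r["pixel"])) for r in eyes.look_for(c,"log0")])
print(bot.read_clock())
E
```

```text
top 0.91 ((-63.24889373779297, -2.372386932373047), (66.19551849365234, 60.43696594238281), 89.97723388671875) bed z 35.04767772474747
  tilt A,B [-4.0000e-03 -1.0000e-02  3.5048e+01]
[(0.69, array([185., 211.])), (0.62, array([183., 213.])), (0.59, array([176., 212.])), (0.47, array([176., 217.]))]
side 0.86 ((-62.23712158203125, -1.5668983459472656), (57.524497985839844, 69.52000427246094), 3.599881649017334) bed z 34.02501462117095
  tilt A,B [ 1.0000e-03 -1.0000e-02  3.3996e+01]
41.1667
```

View pics/s6.png

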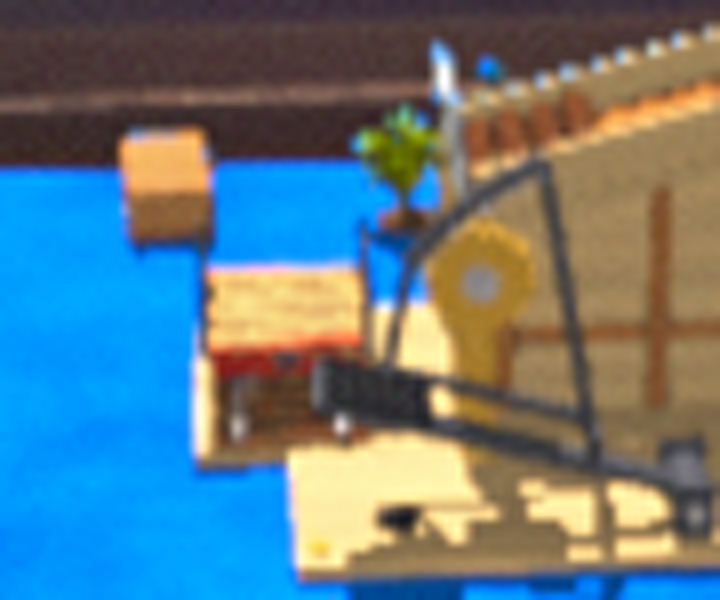

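The wagon is seated level on the rails: bed z is about 34.5 and the offset is within 2 mm. All four logs are still on the deck. Now I press the treadle with the shut gripper, tilted away from the quadrant.

```bash
python3 - <<'E'
from h import *
t=.35; zv=EY*np.sin(t)-EZ*np.cos(t); bot.move_gripper(0)
tcp=lambda x,y,z: Lw(x,y,z)-173*zv
y=-107
p,q=best(tcp(-38,y,100)+155*zv,EX,zv); bot.move_to(p,q)
h=bot.servo_line(list(tcp(-38,y,50)),speed=60,until_force=3)
tip=np.array(bot.read_ee_pos())+173*zv; print("touch",h,tip[2].round(1),bot.read_joint_positions())
h=bot.servo_line(list(tcp(-44,y,22)),speed=40,until_force=26)
tip=np.array(bot.read_ee_pos())+173*zv; print("stop",h,tip[2].round(1),bot.read_ft_force())
bot.dwell(2.5); print(bot.read_ft_force())
d=eyes.read_camera("side"); cv2.imwrite("pics/s7.png",cv2.resize(d["image"][165:240,235:325],(720,600),interpolation=cv2.INTER_CUBIC))
print(bot.read_clock())
E
```

```text
touch True 57.9 [-0.13766369  0.50728589  1.71681449  0.40660904  1.02285033 -0.4092792 ]
stop True 26.6 [-7.09281884 -3.02306532 19.92582096]
[-7.5998903  -1.60675639 18.88981318]
47.525
```

View pics/s7.png

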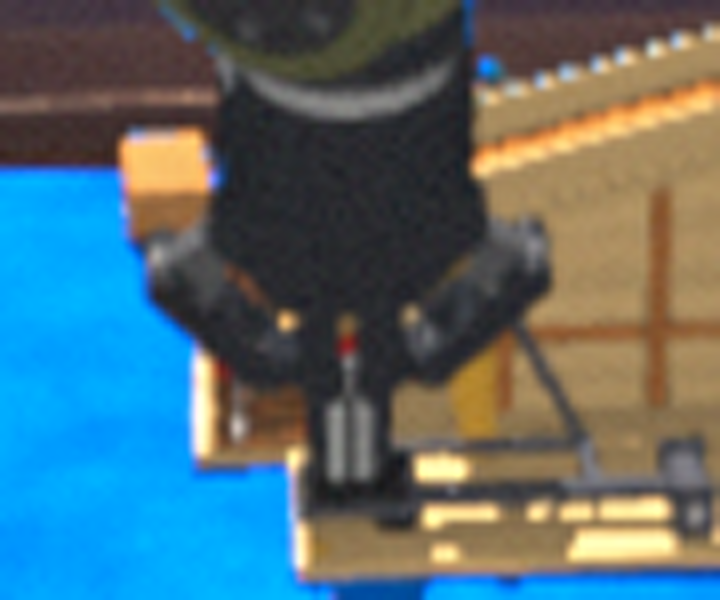

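The treadle arm is level on its stop and the deck is empty. I let it rise slowly and look at the wagon.

```bash
python3 - <<'E'
from h import *
t=.35; zv=EY*np.sin(t)-EZ*np.cos(t); tcp=lambda x,y,z: Lw(x,y,z)-173*zv
bot.servo_line(list(tcp(-38,-107,62)),speed=50); bot.servo_line(list(tcp(-38,-115,130)),speed=150)
p,q=best([400,0,190],EY,ZD); bot.move_gripper(80); bot.move_to(p,q)
for c in ("top","side"):
    d=eyes.read_camera(c); P=cloud(d); r=max(eyes.trace(c,"wagon"),key=lambda r:r["p"]); m=r["pixels"]
    Q=P[m]; A=Q[:,:2]@EX[:2]-572.8; B=Q[:,:2]@EY[:2]-132; s=(Q[:,2]>24)
    print(c,r["p"],cv2.minAreaRect(np.stack([A[s],B[s]],1).astype(np.float32)),np.percentile(Q[s,2],[5,50,95]).round(1))
    print([(round(r["p"],2),np.round(r["pixel"])) for r in eyes.look_for(c,"log0")])
    if c=="side": S=cv2.resize(d["image"][165:240,235:325],(400,333),interpolation=cv2.INTER_CUBIC)
    else: T=cv2.resize(d["image"][165:240,185:275],(400,333),interpolation=cv2.INTER_CUBIC)
cv2.imwrite("pics/ts8.png",np.hstack([T,S])); print(bot.read_clock())
E
```

```text
top 0.79 ((-63.908348083496094, -2.339672088623047), (66.58715057373047, 59.222930908203125), 89.95877838134766) [31.3 35.3 51. ]
[(0.68, array([214., 215.])), (0.66, array([227., 212.])), (0.6, array([219., 212.]))]
side 0.46 ((-66.19914245605469, -21.010574340820312), (51.930912017822266, 60.081329345703125), 33.13655471801758) [25.1 33.  35.6]
[(0.7, array([331., 299.])), (0.48, array([210., 267.])), (0.45, array([202., 272.])), (0.42, array([197., 266.]))]
51.2833
```

View pics/ts8.png

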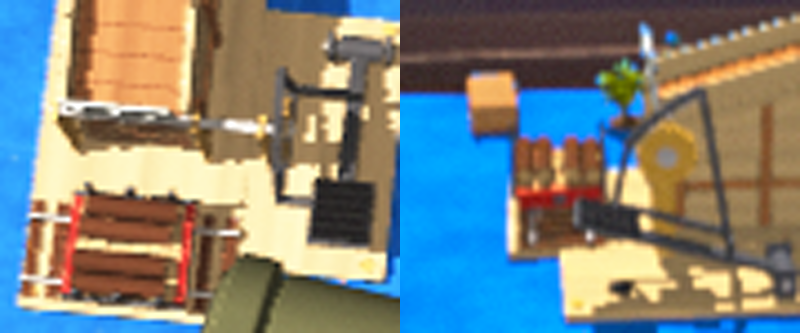

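Four logs lie in the wagon, in two pairs at crop (130,240), and the treadle is back up. I grip the wagon and carry it low to hover over the siding.

```bash
cat >> h.py <<'E'
YS=-.308; SX=yawv(YS); SY=yawv(YS+np.pi/2)
OS=(665.8+.5)*SX+(-12.2+1.5)*SY
def Sw(x,y,z): return OS+x*SX+y*SY+z*EZ
E
python3 - <<'E'
from pw import *
zg=float(open("zg").read())+10.3
w=Lw(-61.6,0,zg); up=np.array([0,0,155])
p,q=best(w+[0,0,80],EY,ZD); bot.move_to(p,q)
print("down hit",bot.servo_line(list(w+up),speed=80,until_force=10), bot.read_ee_pos()[2]-155-zg)
bot.move_gripper(0,grip_force=90); print(bot.read_grip_width(),bot.read_grip_force())
bot.servo_line(list(w+up+[0,0,22]),speed=60); print(bot.read_grip_width())
bot.servo_line(list(Lw(-150,-10,zg+25)+up),speed=120)
# rotate and travel
hz=zg+10+14
tgt=Sw(0,14,hz)+up
s=1 if np.dot(rot(bot.read_tool_rot())[:,1],SY)>0 else -1
bot.servo_line(list(tgt+[-110,0,0]),quat(s*SY,ZD),speed=150); print(bot.read_grip_width())
bot.servo_line(list(tgt),speed=80); print(bot.read_grip_width(),bot.read_clock())
for c in("side","top"):
    d=eyes.read_camera(c); np.save("im_"+c,d["image"])
    if c=="side": 
        print("img crop scale 6.67 at 245..325,290..380?")
        for n,X in (("hsL",Sw(-27,14-33,22.5+14+16)),("hsR",Sw(27,14-33,22.5+14+16)),("railL",Sw(-17.5,-59,22.5)),("railR",Sw(17.5,-59,22.5)),("railL+",Sw(-17.5,-20,22.5)),("railR+",Sw(17.5,-20,22.5)),("railL end",Sw(-17.5,73,22.5)),("railRend",Sw(17.5,73,22.5))): print(n,np.round(proj(d,X),1))
        cv2.imwrite("pics/s9.png",cv2.resize(d["image"][230:320,280:380],(667,600),interpolation=cv2.INTER_CUBIC))
E
```

```text
down hit False 0.46131042176387993
64.24540031862628 96.27142667770386
64.23788781257235
64.30686633504193
64.35240274330428 59.0167
img crop scale 6.67 at 245..325,290..380?
hsL [273.4 314.3]
hsR [278.  342.2]
railL [299.4 314.1]
railR [302.8 332.7]
railL+ [287.3 318.7]
railR+ [290.3 336.4]
railL end [262.2 328. ]
railRend [264.7 344.2]
```

View pics/s9.png

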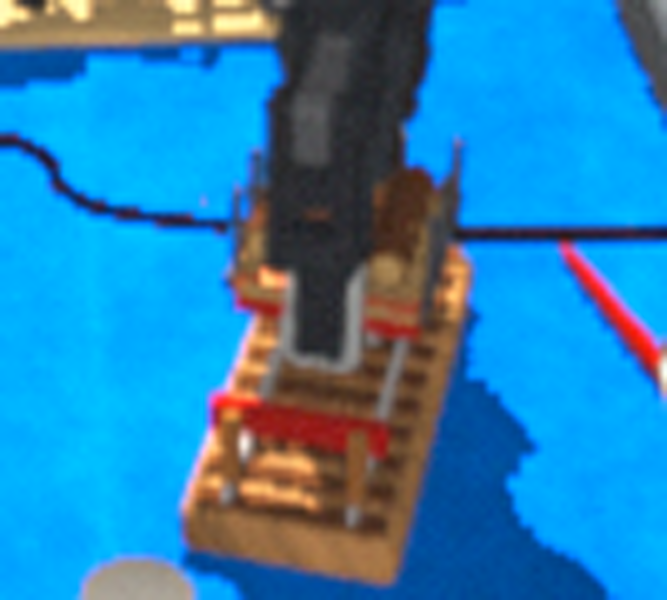

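Side crop: the wagon hovers over the siding with logs aboard. The rails run at (268,385) and (388,395), and the headstock ends are at about 237 and 423. I measure the offset numerically.

```bash
python3 - <<'E'
from h import *
d=eyes.read_camera("side"); im=d["image"].astype(float)
# rails: low-saturation bright columns per row; predicted columns per row from model
from scipy.optimize import brentq
sc=1.95
for x in (-17.5,17.5):
    o=[]
    for y in range(-50,0,3):
        v,u=proj(d,Sw(x,y,22.5)); r=int(round(v))
        cols=np.arange(int(u)-4,int(u)+7); g=im[r,cols]; w=np.clip(g.min(1)-.5*(g.max(1)-g.min(1))-30,0,None)
        o.append((y,round(float((w*cols).sum()/w.sum()-u),2) if w.sum()>20 else None,int(w.max())))
    print("rail",x,o)
red=(im[...,2]-np.maximum(im[...,1],im[...,0])>50)
v,u=np.nonzero(red[268:284,300:350]); v+=268;u+=300
print("red rows/cols",u.min(),u.max()); 
for r in range(268,284): 
    c=u[v==r]; print(r,sorted(c.tolist()))
for x in (-25,25,-30,30):
    print(x,[np.round(proj(d,Sw(x,14-33,22.5+14+z)),1).tolist() for z in (10,22)])
E
```

```text
rail -17.5 [(-50, -0.06, 152), (-47, -0.8, 183), (-44, -1.86, 151), (-41, -0.26, 36), (-38, None, 0), (-35, None, 0), (-32, None, 0), (-29, None, 0), (-26, 1.34, 52), (-23, -1.05, 105), (-20, -1.76, 139), (-17, -1.81, 109), (-14, -1.05, 108), (-11, -1.38, 108), (-8, 0.03, 139), (-5, 1.4, 124), (-2, 0.14, 133)]
rail 17.5 [(-50, 1.52, 34), (-47, 1.44, 64), (-44, 0.86, 20), (-41, None, 0), (-38, None, 0), (-35, None, 0), (-32, None, 0), (-29, None, 0), (-26, 0.99, 62), (-23, 0.78, 90), (-20, 0.9, 86), (-17, 0.84, 83), (-14, 0.57, 83), (-11, 0.54, 80), (-8, 0.57, 81), (-5, 0.65, 80), (-2, 0.65, 77)]
red rows/cols 315 349
268 [347, 348]
269 [347, 348, 349]
270 [319, 320, 321, 347, 348, 349]
271 [315, 316, 317, 318, 319, 320, 321, 322, 347, 348, 349]
272 [315, 316, 317, 318, 319, 320, 321, 322, 347, 348, 349]
273 [316, 317, 318, 319, 320, 321, 322, 346, 347, 348, 349]
274 [316, 317, 318, 319, 320, 321, 322, 335, 336, 337, 338, 339, 340, 341, 345, 346, 347, 348, 349]
275 [316, 317, 318, 319, 320, 321, 322, 335, 336, 337, 338, 339, 340, 341, 342, 345, 346, 347, 348]
276 [318, 319, 320, 321, 322, 335, 336, 337, 338, 339, 340, 341, 342, 347, 348]
277 [319, 320, 321, 335, 336, 337, 338, 339, 340, 341, 342, 347, 348]
278 [318, 319, 320, 334, 335, 336, 337, 338, 339, 340, 341, 342]
279 [318, 319, 320, 335, 336, 337, 338, 339, 340, 341, 342]
280 [317, 318, 319, 320, 337, 338, 339, 340, 341, 342]
281 [317, 318, 319, 320]
282 [317, 318, 319, 320]
283 [316, 317, 318, 319]
-25 [[276.1, 315.3], [270.9, 315.4]]
25 [[280.4, 341.0], [275.1, 341.3]]
-30 [[275.7, 312.8], [270.5, 312.9]]
30 [[280.8, 343.6], [275.6, 344.0]]
```

```bash
python3 - <<'E'
from pw import *
zs=float(open("zg").read())+10.3+.46+10
t=Sw(.9,14,zs)+[0,0,155]; p=bot.read_ee_pos()
bot.servo_line([t[0],t[1],p[2]],speed=30)
h=bot.servo_line([t[0],t[1],t[2]-3],speed=20,until_force=6)
print(h,"dz",bot.read_ee_pos()[2]-t[2],bot.read_grip_width(),bot.read_ft_force())
E
```

```text
True dz 0.7193871161165646 63.81023093901808 [-0.61231336  0.84224613  4.89211967]
```

```bash
python3 - <<'E'
from pw import *
p=bot.read_ee_pos(); h=bot.servo_line([p[0],p[1],p[2]-1.5],speed=15,until_force=8); print(h,bot.read_ee_pos()[2]-p[2],bot.read_ft_force())
bot.move_gripper(80); p=bot.read_ee_pos(); bot.servo_line([p[0],p[1],155+130],speed=120)
p,q=best([400,60,230],SY,ZD); bot.move_to(p,q)
for c in ("top","side"):
    d=eyes.read_camera(c); P=cloud(d); r=max(eyes.trace(c,"wagon"),key=lambda r:r["p"]); m=r["pixels"]
    Q=P[m]; A=(Q-OS)@SX; B=(Q-OS)@SY; s=(Q[:,2]>38)&(Q[:,2]<50)
    print(c,r["p"],cv2.minAreaRect(np.stack([A[s],B[s]],1).astype(np.float32)))
    hs=(abs(abs(B-14)-31)<3)&(abs(A)<25)&s
    for nm,k in (("hs-",hs&(B<14)),("hs+",hs&(B>14))):
        if k.sum()>8: print("  ",nm,k.sum(),np.median(Q[k,2]).round(1),np.polyfit(A[k],Q[k,2],1).round(3))
    print([(round(r["p"],2),np.round(r["pixel"])) for r in eyes.look_for(c,"log0")])
    k=cv2.resize(d["image"][165:225,335:425] if c=="top" else d["image"][230:320,270:400],(400,300),interpolation=cv2.INTER_CUBIC)
    if c=="top":T=k
cv2.imwrite("pics/ts10.png",np.hstack([T,k])); print(bot.read_clock())
E
```

```text
False -0.08393506279981011 [-7.12985932  2.59182642 13.06361832]
top 0.64 ((-0.4911842346191406, 11.423324584960938), (65.78781127929688, 61.11606216430664), 89.51536560058594)
   hs- 45 45.7 [1.0000e-02 4.5853e+01]
   hs+ 15 45.7 [-2.9000e-02  4.5354e+01]
[(0.57, array([190., 366.])), (0.52, array([189., 363.])), (0.4, array([182., 371.]))]
side 0.97 ((0.9511318206787109, 8.368383407592773), (59.811744689941406, 60.7795295715332), 0.21195392310619354)
   hs- 89 43.1 [2.4000e-02 4.2656e+01]
[(0.61, array([264., 324.])), (0.47, array([267., 333.])), (0.45, array([265., 339.]))]
63.2333
```

View pics/ts10.png

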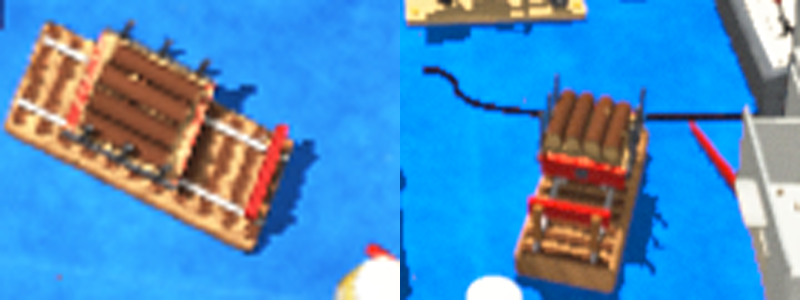

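The wagon is on the siding with four logs side by side. Seating reads about 0.6 mm high, so I measure the tilt more carefully.

```bash
python3 - <<'E'
from h import *
for c in ("top","side"):
    M=[]
    for k in range(5):
        d=eyes.read_camera(c); M.append(d["depth"])
    d["depth"]=np.median(M,0); P=cloud(d); m=max(eyes.trace(c,"wagon"),key=lambda r:r["p"])["pixels"]; m|=True
    Q=P[m]; A=(Q-OS)@SX; B=(Q-OS)@SY; Z=Q[:,2]
    im=d["image"][m].astype(int); red=(im[:,2]-im[:,1]>60)&(abs(A)<35)&(Z>35)&(B>-30)
    for nm,k in (("hs-",red&(B<0)),("hs+",red&(B>20)&(B<60))):
        if k.sum()>6: print(c,nm,k.sum(),"A",np.percentile(A[k],[2,98]).round(1),"B",np.median(B[k]).round(1),"Zpct",np.percentile(Z[k],[10,50,90]).round(1),"slope",np.polyfit(A[k],Z[k],1).round(3))
    k=(abs(A)<27)&(abs(B-14)<20)&(Z>48); 
    if k.sum()>20:
        a=A[k];z=Z[k]; print(c,"logs n",k.sum(),"A",np.percentile(a,[1,99]).round(1))
        bins=np.arange(-27,28,3); print([(int(b),round(float(np.median(z[(a>=b)&(a<b+3)])),1)) for b in bins if ((a>=b)&(a<b+3)).sum()>3])
    k=(abs(A)<27)&(B>-55)&(B<-25)&(Z<30)&(Z>8); print(c,"sleepers",k.sum(),np.polyfit(A[k],Z[k],1).round(3))
    rail=(d["image"][m].min(1)>150)&(abs(A)<25)&(B<-22)&(B>-56)&(Z<32)&(Z>8)|(d["image"][m].min(1)>150)&(abs(A)<25)&(B>50)&(B<75)&(Z<32)&(Z>8)
    for sgn in(-1,1):
        s=rail&(A*sgn>0); 
        if s.sum()>4: print("  rail",sgn,s.sum(),"A",np.median(A[s]).round(1),"Z",np.median(Z[s]).round(1))
E
```

```text
top hs- 85 A [-25.   21.9] B -15.7 Zpct [44.5 46.7 57.4] slope [-2.7000e-02  5.0052e+01]
top hs+ 99 A [-24.8  21.2] B 36.4 Zpct [43.7 55.1 58.2] slope [4.5000e-02 5.1358e+01]
top logs n 328 A [-26.6  26.4]
[(-27, 54.2), (-24, 56.5), (-21, 56.9), (-18, 55.9), (-15, 54.1), (-12, 57.0), (-9, 56.9), (-6, 55.7), (-3, 53.6), (0, 56.3), (3, 57.4), (6, 55.9), (9, 53.8), (12, 56.2), (15, 57.1), (18, 56.1), (24, 56.2)]
top sleepers 259 [2.0000e-03 1.8842e+01]
  rail -1 33 A -18.4 Z 22.6
  rail 1 29 A 16.9 Z 23.0
side hs- 175 A [-23.5  27.3] B -18.6 Zpct [36.7 43.4 44.8] slope [1.0000e-03 4.2444e+01]
side hs+ 25 A [-20.3  21.6] B 29.7 Zpct [54.8 55.9 56.2] slope [-3.700e-02  5.558e+01]
side logs n 276 A [-26.9  23. ]
[(-27, 53.6), (-24, 55.4), (-21, 56.2), (-18, 55.3), (-15, 52.7), (-12, 55.3), (-9, 56.1), (-6, 54.9), (-3, 52.4), (0, 54.5), (3, 56.1), (6, 55.8), (9, 53.6), (12, 54.5), (15, 56.0), (18, 55.6), (21, 53.6)]
side sleepers 131 [-1.3000e-02  1.7675e+01]
```

All four log tops sit at about 56.5 mm and are level, so the wagon is seated. It is within 2 mm of the rail centre. I hand the job in.

```bash
python3 - <<'E'
from h import *
print(bot.finish_job())
E
```

```text
the job is handed in; nothing more can be done
None
```

The wagon is parked level on the siding with all four logs aboard and the treadle back up; I handed the job in after about 65 s on the robot's clock, and the verdict was not shown to me.

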